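# Slide the sample carriage home and switch on the lamp

## Task

Push the sample carriage along its rail until it is fully home against the end stop, with the sample vial staying upright in its holder. The carriage binds if it is pushed off-centre, so push it steadily along its centre line and do not force it. Once it is home, flip the toggle lever on the small switch box over to its other side until it snaps, and leave the jar, timer and bottle standing around alone.

Things in the scene. Friction and masses are not known exactly. Their poses are not given: they have to be found in the camera images.
- rail_base: Low aluminium rail fixed to the bench: 296 mm long (its x), 165 mm wide, floor plate 6 mm thick from x = -150 to +146 mm, dark guide walls 25 mm high along both sides (lips' inner edges at y = +-66 mm). Origin on the bench, on the centre line. The carriage slides to +x, up to an end stop 26 mm high. Two black posts 62 mm high (lamp, detector) stand at x = 100, y = +-45 mm. The -x end is open.
- push_face (a point): Centre of the rear face of the carriage's upright aluminium push plate, 36 mm above the bench, on the centre line; a dark pad 20 mm wide and 28 mm high marks it. Axes are the carriage's: x is the way it slides, z up. The plate is 120 mm wide, 5 mm thick, from 10 to 54 mm above the bench. Push here towards +x.
- home_mark (a point): Point fixed to the rail where push_face lies when the carriage is fully home against the end stop (rail x = 23 mm, y = 0, 36 mm above the bench); axes as the rail's. The push face starts 110 to 150 mm short of it.
- carriage: Grey carriage, 0.35 to 0.7 kg, loose but captive under the lips; origin on its underside, 27 mm ahead of the push face. Guide shoes 56 mm long with 1.5 mm play to each wall; its tongue reaches 102 mm ahead of the push face, vial holder 77 mm ahead. Slides with 1 to 3 N pushed within 10 mm of its centre line; over about 20 to 30 mm off it cocks and binds. A centred push frees it.
- vial_mid (a point): Middle (26 mm above its foot) of the loose sample vial, 25 mm in diameter and 53 mm tall, pale lid, standing in the carriage's square holder (30 mm inside, walls 10 mm high above its floor); its foot is about 17 mm above the bench, its top about 70 mm.
- switch_box: Grey switch box fixed to the bench, 80 mm (its x) by 56 mm (its y) by 34 mm high, origin at the centre of its underside. A steel toggle lever stands on its top; the lever swings about the box's own y axis, through a pivot 36 mm above the bench over the origin, and starts leaning to the box's -x side; it is to end leaning to +x.
- toggle (a joint): Angle of the toggle lever in rad: 0 = leaning 0.45 rad (26 degrees) to the box's -x side (start), 0.45 = upright, 0.9 = leaning 26 degrees to +x. It is driven away from the upright position to either end, where it stays; pushing it over takes about 1 to 2 N at the tip.
- toggle_tip (a point): Free end of the toggle lever, 50 mm from its pivot along the lever; at the start 22 mm to the -x side of the box's origin and 81 mm above the bench. The outer part of the lever is 11 mm thick, the lower part 7 mm.
- jar: Bystander: small glass jar with pale screw lid, 52 mm in diameter, 79 mm tall, loose; origin at the centre of its foot. It and the switch box may have changed places.
- timer: Bystander: white digital timer on its foot, 46 x 66 x 61 mm, loose; origin under its centre.
- bottle: Bystander: small bottle with black cap, 57 mm in diameter, 153 mm tall, loose; origin at the centre of its foot.

How it is judged:
By the outcome, as a careful person would: the job done as asked, in the order asked, and still so for the second after the job is handed in, with the robot touching nothing.
It also fails if it takes over 45 s, if anything falls off the work surface, if the arm or the gripper's body presses on something with over 40 N, if the wrist force passes 120 N, or if a joint passes its speed limit or range.

## Robot

A 6-joint arm with a two-finger parallel gripper is mounted at the origin on a cart in front of the work surface, level with it; the furniture and walls round the work are solid. World frame = base frame: x ahead of the robot, y to its left, z up, the work surface at z = 0. Lengths are in m, angles in rad, forces in N, time in s.
With the tool pointing down it reaches from about 0.35 to 0.775 m from the base axis. Payload 7.3 kg.
Tool frame: the origin (TCP) lies at the very end of the fingers, on their centre line; the grasp point (between the pads) lies 19 mm behind it; z points along the fingers, y is the line along which they close (so a half turn about z gives the same grasp; the last joint's range is limited). The gripper opens to 92 mm and grips with 3 to 60 N. Pads are 19 mm wide; open, the fingers measure 130 mm over their backs; the gripper's body (75 mm by 190 mm) begins 47 mm behind the grasp point.
Start: joints at [-1.325, 0.342, 1.524, -0, 1.275, -0.146], TCP at [0.2, -0.485, 0.227] pointing down, gripper open.
Joint ranges: [-2.53, 2.53], [-0.77, 2.02], [0.04, 2.7], [-1, 4.14], [0.28, 2.66], [-3.11, 3.11]. Speed limits (rad/s): [2.57, 2.57, 3.14, 3.14, 3.14, 3.14].

## Interface

Orientations are given as [roll, pitch, yaw] about the fixed x, y, z axes, in that order (R = Rz(yaw) Ry(pitch) Rx(roll)).
In Python, from cell import robot gives the robot as it stands. The module is installed in compiled form; this text tells all that it offers.
- The arm moves only by the tool arm_command, never from a script. Its argument "moves" is a list of rows, each a list of 3 entries, a list of its own where there are three numbers: the shift along the tool's x, y, z in m, then the turn, a rotation vector about the tool's x, y, z in rad, then the finger opening in m, from 0 to 0.0918. In form: [[[dx, dy, dz], [ax, ay, az], claw], ...]. A call has exactly 5 rows; each row is the pose to reach, as a shift and turn from the pose commanded when the call began, along the tool's axes at that moment; what a row does not reach only later rows make up. A row lasts 1/10 s, in which the tool goes at most 50 mm and 8.59 degrees, less where a joint would pass 70% of its speed; a pose out of reach is approached as far as the arm can. A call with a gripper value outside its range is refused whole. The fingers move at their own pace and stop on an object; "squeeze" is the grip in N (left out, the last holds). Time passes only in rows, so rows that repeat a pose let the fingers close, or fill a call up. It gives the time, the measured TCP pose, the force, the opening and the grip force at its end, in the units of the state.
- robot.observe(): the state, without advancing time (a new reading comes with each control period).
- robot.read_camera(name): name is "scene" or "top" or "wrist"; returns the picture (420x560x3 uint8, red, green, blue); there is no depth.
- robot.camera_model(name): a dict with "fx", "fy", "cx", "cy" (pixels), "R" (3x3) and "t" (3): a world point X has camera coordinates R X + t. Camera axes: x right, y down, z forward; pixel columns grow to the right and rows downward; lengths in m; the calibration is good to about 2 mm. A picture is of the moment at which its call begins: read the wrist's pose just before it. camera_model takes no time and is no camera call; for the wrist camera it gives the pose at the moment of the call.
- robot.hand_in(): hands the job in; it is judged then, once.
The state is a dict: "time": time; "qpos": joint angles; "qvel": joint speeds; "joint_efforts": joint torques, N m; "tool_pos": TCP position; "tool_rot": TCP orientation; "contact_force": force on the tool from outside, world axes, zero at the start; "torque": the same for the moment, N m; "opening": finger opening in m; "grip_force": force on a finger pad.
Only numpy, scipy, OpenCV 4.12 (cv2) and the standard library are available. Lean on these libraries where they do the work, as an engineer would, in place of code of your own. Each camera call takes 0.05 s, during which the arm holds its last target. There are 200 camera calls.

## Working session

There is one attempt and no reset: what is moved stays moved. The work goes in short steps, Python scripts to look and compute and a tool call to move; the robot and the scene stay as the last step left them, time stands still between calls to the robot, and variables do not carry over. Pictures are saved under pics/ and viewed, at most 10 in all, crops included, and the job is handed in when it is done.

Besides the shell and the picture viewer there is one more tool, called after "Request:" as a command line: name --argument value ..., lists and objects as JSON in quotes. arm_command: Moves the arm, as the interface text tells. Its arguments: {"type":"object","properties":{"moves":{"type":"array"},"squeeze":{"type":"number"}},"required":["moves"]}

```bash
mkdir -p pics
python3 - <<'E'
from cell import robot
import cv2, numpy as np
a=robot.read_camera("scene"); b=robot.read_camera("top")
for n,i in(("scene",a),("top",b)):
    cv2.imwrite(f"pics/{n}0.png",i[:,:,::-1])
    m=robot.camera_model(n); print(n,m["fx"],m["cx"],m["cy"],-m["R"].T@m["t"],m["R"].round(2).tolist())
s=robot.observe(); print(s["time"],s["tool_pos"],s["tool_rot"])
E
```

```text
scene 437.5352956953832 284.9382557729089 208.83247202156932 [0.1093647  0.70560884 0.52506396] [[-0.89, -0.45, 0.02], [-0.22, 0.38, -0.9], [0.4, -0.8, -0.44]]
top 437.98933162797164 274.01466210982136 208.91708565096764 [ 0.32175761 -0.12302154  1.13484455] [[0.01, -1.0, 0.01], [-0.98, -0.01, -0.2], [0.2, -0.0, -0.98]]
0.1 [ 0.20038507 -0.48484724  0.22610794] [-3.14020796e+00 -2.04326102e-04  3.91761169e-01]
```

View pics/top0.png

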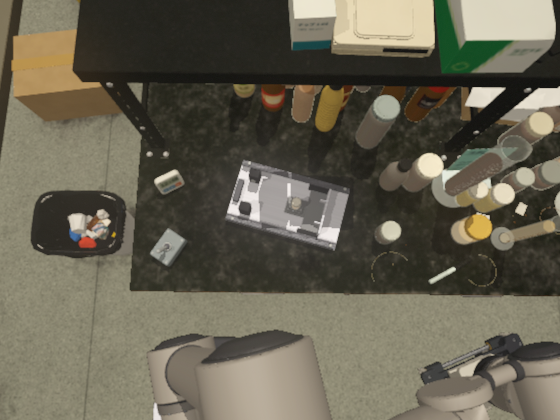

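View pics/scene0.png

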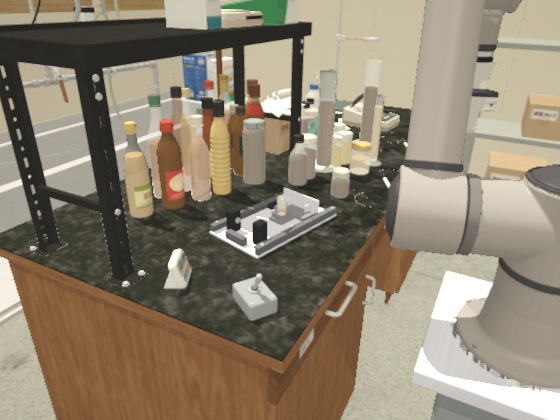

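Top view: the rail runs at about (230–350, 165–245). The posts at (254,176) and (245,208) put the end stop on the left (+y). The switch box is at (168,247), the timer at (169,182) and the jar at (388,232). I'll zoom in next.

Run:
```python
import cv2
i=cv2.imread("pics/top0.png")[150:280,140:360]
cv2.imwrite("pics/topz.png",cv2.resize(i,None,fx=3.6,fy=3.6,interpolation=cv2.INTER_CUBIC))
i=cv2.imread("pics/scene0.png")[170:320,160:350]
cv2.imwrite("pics/scz.png",cv2.resize(i,None,fx=4,fy=4,interpolation=cv2.INTER_CUBIC))
```

```text
(no output)
```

View pics/topz.png

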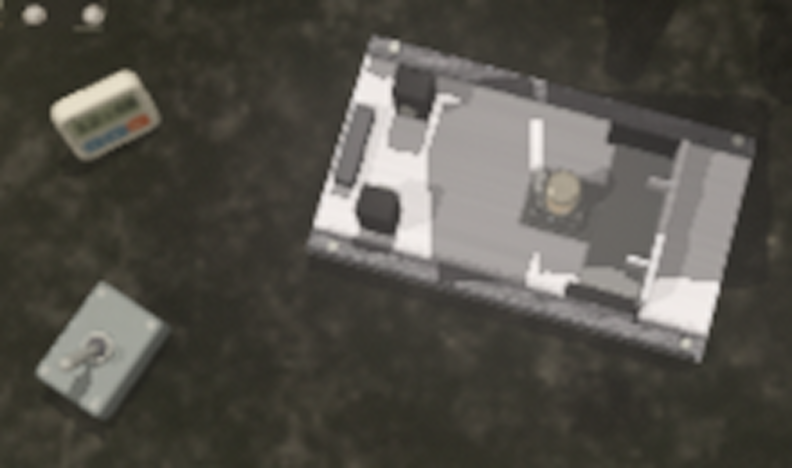

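View pics/scz.png

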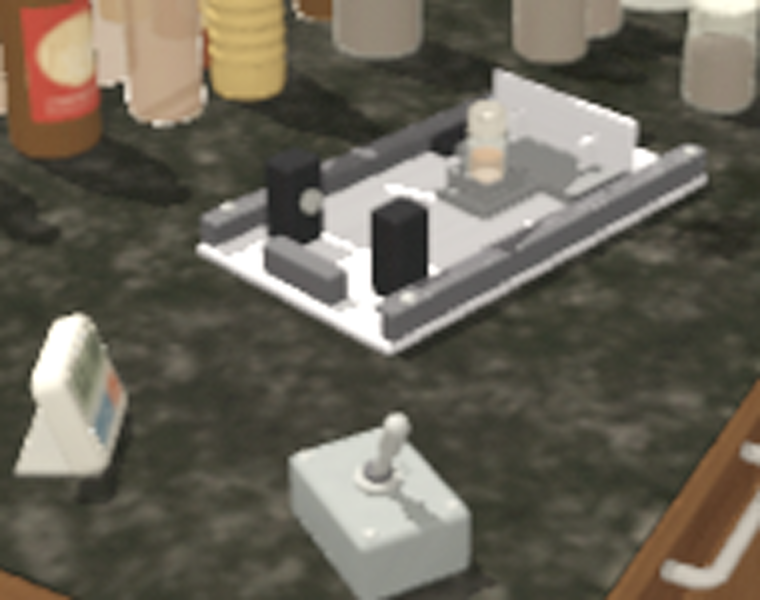

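Zoomed top view (crop scale 3.6, offset 140,150), corners in crop pixels:
- **Rail wall tops:** (373,38), (755,140), (703,358) and (310,245).
- **Push plate:** top edge from (687,140) to (640,308).
- **Switch box top:** (102,283), (170,330), (104,418) and (38,372).
- **Lever:** tip at about (68,360), base at about (96,347).

Zoomed scene view (scale 4, offset 160,170): lever tip at about (397,420), vial upright.

```bash
cat > h.py <<'E'
from cell import robot
import numpy as np
def ray(n,p,m=None):
    m=m or robot.camera_model(n)
    d=m["R"].T@np.array([(p[0]-m["cx"])/m["fx"],(p[1]-m["cy"])/m["fy"],1]); return -m["R"].T@m["t"],d
def plane(n,p,z,m=None):
    c,d=ray(n,p,m); return (c+d*(z-c[2])/d[2])
def two(r1,r2):
    (a,u),(b,v)=r1,r2
    s=np.linalg.lstsq(np.c_[u,-v],b-a,rcond=None)[0]
    p,q=a+s[0]*u,b+s[1]*v; return (p+q)/2,np.linalg.norm(p-q)
T=lambda x,y:(x/3.6+140-.36,y/3.6+150-.36)
S=lambda x,y:(x/4+160-.375,y/4+170-.375)
E
python3 - <<'E'
from h import *
np.set_printoptions(precision=4,suppress=True)
c=[plane("top",T(*p),.025)[:2] for p in((373,38),(755,140),(703,358),(310,245))]
print("rail",c,[np.linalg.norm(c[i]-c[i-1]) for i in range(4)],"ctr",np.mean(c,0))
d=(c[0]+c[3]-c[1]-c[2]); print("yaw",np.arctan2(d[1],d[0]))
P=[plane("top",T(*p),.054)[:2] for p in((687,140),(640,308))]; print("plate",P,np.linalg.norm(P[0]-P[1]),np.mean(P,0))
e=P[0]-P[1]; print("plate normal yaw",np.arctan2(e[0],-e[1]))
b=[plane("top",T(*p),.034)[:2] for p in((102,283),(170,330),(104,418),(38,372))]
print("box",b,[np.linalg.norm(b[i]-b[i-1]) for i in range(4)],np.mean(b,0))
l=b[2]+b[3]-b[0]-b[1]; print("long axis yaw",np.arctan2(l[1],l[0]))
tip=two(ray("top",T(68,360)),ray("scene",S(397,420))); print("tip",tip, plane("top",T(68,360),.079),plane("scene",S(397,420),.079))
print("lid",two(ray("top",T(563,186)),ray("scene",S(488,106))))
E
```

```text
rail [array([ 0.6818, -0.0441]), array([ 0.6081, -0.3235]), array([ 0.4489, -0.283 ]), array([ 0.5265, -0.003 ])] [np.float64(0.16065882341250007), np.float64(0.2889351417219404), np.float64(0.16428091087397675), np.float64(0.29054323003872595)] ctr [ 0.5663 -0.1634]
yaw 1.3065826632880162
plate [array([ 0.6   , -0.2701]), array([ 0.4797, -0.2358])] 0.12508295343783996 [ 0.5399 -0.2529]
plate normal yaw 1.2930573938349386
box [array([0.4958, 0.1417]), array([0.463 , 0.0921]), array([0.4011, 0.1346]), array([0.4325, 0.1825])] [np.float64(0.07529278690223984), np.float64(0.059460767667290526), np.float64(0.07509384624644469), np.float64(0.05720711868723982)] [0.4481 0.1377]
long axis yaw 2.5545066997032477
tip (array([0.4351, 0.1499, 0.0791]), np.float64(0.0024385062472508075)) [0.4362 0.1505 0.079 ] [0.4338 0.1497 0.079 ]
lid (array([ 0.5611, -0.1816,  0.0715]), np.float64(0.001108696566105417))
```

Run:
```python
from h import *
import cv2
np.set_printoptions(precision=4,suppress=True)
print("bottle foot near edge",plane("scene",(299,183),0)," cap",plane("scene",(299,140),.153),plane("top",(403,167),.153))
print("jar lid",plane("top",(391,229),.079),plane("scene",(342,173),.079))
a=cv2.imread("pics/top0.png")[130:270,330:470]; b=cv2.imread("pics/scene0.png")[110:250,260:400]
cv2.imwrite("pics/near.png",cv2.resize(np.hstack([a,b]),None,fx=2.8,fy=2.8,interpolation=cv2.INTER_CUBIC))
```

```text
bottle foot near edge [ 0.63   -0.4355  0.    ]  cap [ 0.6139 -0.3885  0.153 ] [ 0.6287 -0.4272  0.153 ]
jar lid [ 0.4935 -0.4131  0.079 ] [ 0.4782 -0.3897  0.079 ]
```

View pics/near.png

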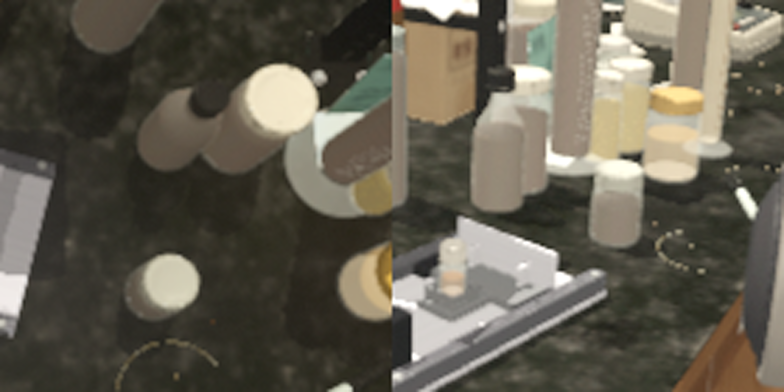

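The cap of the bottle is at about top (405,165) and the jar lid at about top (390,230). That puts the bottle near (0.63,-0.42) and the jar near (0.49,-0.41), both clear of the approach. I'll move to above and behind the push plate with the gripper closed.

Request:
arm_command --moves '[[[0.049,-0.007,0],[0,0,0.131],0],[[0.098,-0.013,0],[0,0,0.262],0],[[0.147,-0.02,0],[0,0,0.393],0],[[0.196,-0.027,0],[0,0,0.525],0],[[0.245,-0.034,0],[0,0,0.656],0]]' --squeeze 10

```text
time: 0.6
tool_pos: [0.4069, -0.3641, 0.2264]
tool_rot: [-3.141, 0.001, -0.262]
contact_force: [0.5, -0.9, 0.9]
opening: 0.0564
grip_force: 0.0
```

Request:
arm_command --moves '[[[0.034,-0.034,0],[0,0,0],0],[[0.066,-0.066,0],[0,0,0],0],[[0.096,-0.096,0.01],[0,0,0],0],[[0.096,-0.096,0.05],[0,0,0],0],[[0.096,-0.096,0.08],[0,0,0],0]]'

```text
time: 1.1
tool_pos: [0.5235, -0.2952, 0.1446]
tool_rot: [-3.141, 0.001, -0.254]
contact_force: [0.1, -0.1, -0.4]
opening: 0.0165
grip_force: 0.0
```

Run:
```python
from h import *
import cv2
np.set_printoptions(precision=4,suppress=True)
s=robot.observe(); m=robot.camera_model("wrist"); i=robot.read_camera("wrist"); j=robot.read_camera("scene")
np.savez("w1.npz",**{k:m[k] for k in m}); cv2.imwrite("pics/w1.png",i[:,:,::-1]);cv2.imwrite("pics/s1.png",j[:,:,::-1])
print(s["time"],s["tool_pos"],s["tool_rot"],s["opening"])
print(-m["R"].T@m["t"],m["R"])
```

```text
1.1 [ 0.5235 -0.2952  0.1446] [-3.1412  0.0012 -0.2536] 0.01646673719050734
[ 0.5928 -0.3129  0.3028] [[-0.2517 -0.9678 -0.0002]
 [-0.9323  0.2424  0.2683]
 [-0.2596  0.0677 -0.9633]]
```

View pics/w1.png

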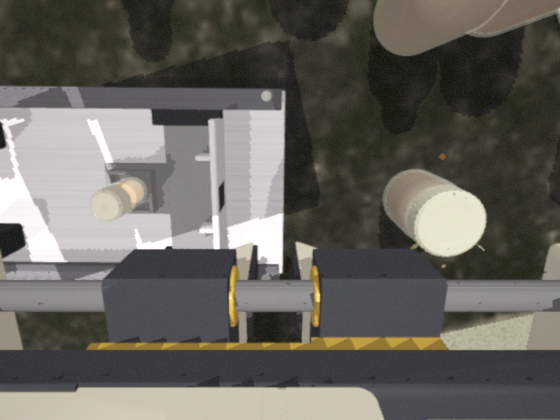

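The wrist view shows the rail with its far wall at rows 88–109 and its open end at x≈285. The plate top edge runs from (216,118) down to about (216,262), its near end hidden by the fingers. The vial lid is at (107,203) and the jar at (450,220). I'll measure the wall lines and plate here.

Run:
```python
from h import *
import cv2
np.set_printoptions(precision=4,suppress=True)
m=dict(np.load("w1.npz")); g=cv2.cvtColor(cv2.imread("pics/w1.png"),cv2.COLOR_BGR2GRAY).astype(int)
for c in(20,60,200,270): print(c,"far",g[80:116:2,c])
for c in(20,40,80): print(c,"near",g[254:282:2,c])
for r in(130,170,220,240): print(r,"plate",g[r,204:236:2])
for n,p,z in(("far out L",(20,88),.025),("far out R",(270,91),.025),("plate far top rear",(222,118),.054),("plate rear base?",(222,240),.054),("corner",(284,91),.025)):
    print(n,plane("w",p,z,m))
```

```text
20 far [ 48  44  41  99 140 138 136 138 141 140 112  88  91  92 159 171 166 166]
60 far [ 46  50  50  66  92  91  87  91  91  89  96  93  91  94 168 203 201 200]
200 far [ 28  23  26  30  78  98 102  98  95  94  97  95  99  98  94  55  50  46]
270 far [ 40  38  39  38  61 101 132 161 167 147 105 101  99 102 100 176 210 210]
20 near [172 169 174 166  84 110 132 137 147 174 174 175 163 103]
40 near [251 247 252 244 124 111 137 138 149 175 171 164 161 105]
80 near [174 170 174 172 104  74  89  94  92 105 103 101 161 106]
130 plate [135 132 158 207 208 187 158 158 155 155 168 174 174 175 175 173]
170 plate [131 132 133 184 210 206 179 156 157 156 156 173 174 173 175 175]
220 plate [132 112 109 110 226 255 255 220 157 158 155 164 176 177 175 173]
240 plate [189 190 190 190 198 255 255 250 166 158 157 155 188 251 253 254]
far out L [ 0.6597 -0.1289  0.025 ]
far out R [ 0.6093 -0.3139  0.025 ]
plate far top rear [ 0.5987 -0.2766  0.054 ]
plate rear base? [ 0.5112 -0.25    0.054 ]
corner [ 0.6066 -0.3244  0.025 ]
```

Request:
arm_command --moves '[[[0,0,0],[0,0,0],0],[[0,0,0.035],[0,0,0],0],[[0,0,0.07],[0,0,0],0],[[0,0,0.1],[0,0,0],0],[[0,0,0.12],[0,0,0],0]]'

```text
time: 1.7
tool_pos: [0.5232, -0.2978, 0.0271]
tool_rot: [3.141, -0.002, -0.257]
contact_force: [0.0, -0.1, 0.3]
opening: 0.0004
grip_force: 0.0
```

Request:
arm_command --moves '[[[0,0,0],[0,0,0],0],[[0,0,0],[0,0,0],0],[[0,-0.001,0],[0,0,0],0],[[0,-0.003,0],[0,0,0],0],[[0,-0.005,0],[0,0,0],0]]'

```text
time: 2.2
tool_pos: [0.5247, -0.2922, 0.028]
tool_rot: [3.141, -0.002, -0.256]
contact_force: [0.1, 0.5, -1.0]
opening: 0.0002
grip_force: 0.0
```

Request:
arm_command --moves '[[[0.003,-0.001,0],[0,0,0.004],0],[[0.0065,-0.003,0],[0,0,0.008],0],[[0.0065,-0.006,0],[0,0,0.008],0],[[0.0065,-0.009,0],[0,0,0.008],0],[[0.0065,-0.012,0],[0,0,0.008],0]]'

```text
time: 2.7
tool_pos: [0.5334, -0.2817, 0.0266]
tool_rot: [-3.142, 0.0, -0.264]
contact_force: [-0.7, -0.2, -0.7]
opening: 0.0008
grip_force: 0.0
```

Request:
arm_command --moves '[[[0,-0.003,0],[0,0,0],0],[[0,-0.006,0],[0,0,0],0],[[0,-0.009,0],[0,0,0],0],[[0,-0.012,0],[0,0,0],0],[[0,-0.015,0],[0,0,0],0]]'

```text
time: 3.2
tool_pos: [0.5374, -0.2675, 0.0267]
tool_rot: [3.141, -0.0, -0.264]
contact_force: [-0.2, -0.9, -0.1]
opening: 0.0001
grip_force: 0.6
```

Request:
arm_command --moves '[[[0,-0.004,0],[0,0,0],0],[[0,-0.008,0],[0,0,0],0],[[0,-0.012,0],[0,0,0],0],[[0,-0.016,0],[0,0,0],0],[[0,-0.02,0],[0,0,0],0]]'

```text
time: 3.7
tool_pos: [0.5427, -0.2479, 0.0267]
tool_rot: [3.141, -0.0, -0.264]
contact_force: [-0.3, -1.5, -0.0]
opening: 0.0004
grip_force: 0.6
```

Request:
arm_command --moves '[[[0,-0.005,0],[0,0,0],0],[[0,-0.01,0],[0,0,0],0],[[0,-0.015,0],[0,0,0],0],[[0,-0.02,0],[0,0,0],0],[[0,-0.025,0],[0,0,0],0]]'

```text
time: 4.2
tool_pos: [0.5492, -0.2237, 0.0267]
tool_rot: [3.142, -0.0, -0.264]
contact_force: [-0.9, -1.1, 0.9]
opening: 0.0005
grip_force: 0.6
```

Request:
arm_command --moves '[[[0,-0.005,0],[0,0,0],0],[[0,-0.01,0],[0,0,0],0],[[0,-0.015,0],[0,0,0],0],[[0,-0.02,0],[0,0,0],0],[[0,-0.025,0],[0,0,0],0]]'

```text
time: 4.7
tool_pos: [0.5557, -0.1996, 0.0267]
tool_rot: [3.142, -0.0, -0.264]
contact_force: [-0.5, -0.4, -0.1]
opening: 0.0006
grip_force: 0.6
```

Run:
```python
from h import *
import cv2
np.set_printoptions(precision=4,suppress=True)
i=robot.read_camera("wrist"); j=robot.read_camera("scene")
s=robot.observe(); print(s["time"],s["tool_pos"],s["contact_force"],s["torque"])
cv2.imwrite("pics/c1.png",np.vstack([i,j])[:,:,::-1][::1]); 
cv2.imwrite("pics/c1.png",np.hstack([cv2.resize(i[:,:,::-1],(400,300)),cv2.resize(j[150:330,150:390,::-1],(400,300))]))
```

```text
4.8 [ 0.5558 -0.1991  0.0267] [0.0771 0.2634 0.1045] [ 0.0777  0.0265 -0.0016]
```

View pics/c1.png

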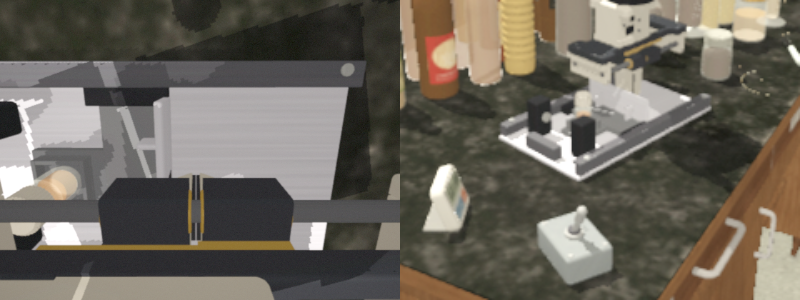

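The left panel (wrist) shows the plate squarely ahead of the fingers. The right panel (scene) shows the carriage well along with the vial upright between the posts. About 40 mm is left, so I'll carry on and slow down near the stop.

Request:
arm_command --moves '[[[0,-0.004,0],[0,0,0],0],[[0,-0.008,0],[0,0,0],0],[[0,-0.013,0],[0,0,0],0],[[0,-0.018,0],[0,0,0],0],[[0,-0.022,0],[0,0,0],0]]'

```text
time: 5.3
tool_pos: [0.5615, -0.1783, 0.0267]
tool_rot: [3.142, 0.0, -0.264]
contact_force: [-0.3, -0.8, -0.0]
opening: 0.0007
grip_force: 0.6
```

Request:
arm_command --moves '[[[0,-0.003,0],[0,0,0],0],[[0,-0.006,0],[0,0,0],0],[[0,-0.009,0],[0,0,0],0],[[0,-0.011,0],[0,0,0],0],[[0,-0.013,0],[0,0,0],0]]'

```text
time: 5.8
tool_pos: [0.5648, -0.1661, 0.0267]
tool_rot: [3.142, 0.0, -0.264]
contact_force: [0.1, -2.0, -0.1]
opening: 0.0
grip_force: 0.6
```

Request:
arm_command --moves '[[[0,-0.001,0],[0,0,0],0],[[0,-0.002,0],[0,0,0],0],[[0,-0.003,0],[0,0,0],0],[[0,-0.004,0],[0,0,0],0],[[0,-0.005,0],[0,0,0],0]]'

```text
time: 6.3
tool_pos: [0.5661, -0.1614, 0.0267]
tool_rot: [3.142, -0.0, -0.265]
contact_force: [-0.1, -1.0, 0.5]
opening: 0.0005
grip_force: 0.6
```

Request:
arm_command --moves '[[[0,-0.001,0],[0,0,0],0],[[0,-0.002,0],[0,0,0],0],[[0,-0.003,0],[0,0,0],0],[[0,-0.003,0],[0,0,0],0],[[0,-0.003,0],[0,0,0],0]]'

```text
time: 6.8
tool_pos: [0.5669, -0.1583, 0.0267]
tool_rot: [-3.141, 0.0, -0.264]
contact_force: [0.6, -0.2, 0.1]
opening: 0.0002
grip_force: 0.1
```

Request:
arm_command --moves '[[[0,-0.001,0],[0,0,0],0],[[0,-0.002,0],[0,0,0],0],[[0,-0.003,0],[0,0,0],0],[[0,-0.003,0],[0,0,0],0],[[0,-0.003,0],[0,0,0],0]]'

```text
time: 7.3
tool_pos: [0.5677, -0.1555, 0.0267]
tool_rot: [-3.142, -0.0, -0.264]
contact_force: [0.4, 0.1, -0.4]
opening: 0.0008
grip_force: 0.1
```

Request:
arm_command --moves '[[[0,-0.001,0],[0,0,0],0],[[0,-0.002,0],[0,0,0],0],[[0,-0.003,0],[0,0,0],0],[[0,-0.0035,0],[0,0,0],0],[[0,-0.004,0],[0,0,0],0]]'

```text
time: 7.8
tool_pos: [0.5685, -0.1545, 0.0273]
tool_rot: [3.138, -0.001, -0.264]
contact_force: [-3.8, -13.2, 3.3]
opening: 0.0004
grip_force: 7.3
```

The force rose to 14 N with the carriage within a few mm of the expected home. I'll back off, lift and check.

Request:
arm_command --moves '[[[0,0.004,0],[0,0,0],0],[[0,0.015,0],[0,0,0],0],[[0,0.03,0],[0,0,0],0],[[0,0.03,-0.045],[0,0,0],0],[[0,0.03,-0.09],[0,0,0],0]]'

```text
time: 8.3
tool_pos: [0.5595, -0.1815, 0.1163]
tool_rot: [-3.141, 0.004, -0.266]
contact_force: [1.3, -0.2, 0.2]
opening: 0.0008
grip_force: 0.0
```

Request:
arm_command --moves '[[[0,0.03,-0.03],[0,0,0],0],[[0,0.03,-0.05],[0,0,0],0],[[0,0.03,-0.05],[0,0,0],0],[[0,0.03,-0.05],[0,0,0],0],[[0,0.03,-0.05],[0,0,0],0]]'

```text
time: 8.8
tool_pos: [0.5522, -0.2092, 0.165]
tool_rot: [-3.141, 0.003, -0.264]
contact_force: [0.5, -0.7, 0.5]
opening: 0.0004
grip_force: 0.0
```

Run:
```python
from h import *
import cv2
m=robot.camera_model("wrist"); i=robot.read_camera("wrist"); j=robot.read_camera("scene")
s=robot.observe(); print(s["time"],s["tool_pos"],s["tool_rot"],s["contact_force"])
np.savez("w2.npz",**m); cv2.imwrite("pics/w2.png",i[:,:,::-1])
cv2.imwrite("pics/c2.png",np.hstack([cv2.resize(i[:,:,::-1],(400,300)),cv2.resize(j[180:270,200:320,::-1],(400,300))]))
```

```text
8.9 [ 0.55240681 -0.20908621  0.1650725 ] [-3.14096728e+00  2.86967717e-03 -2.63905975e-01] [-0.19521534  0.23316494 -0.54467223]
```

View pics/c2.png

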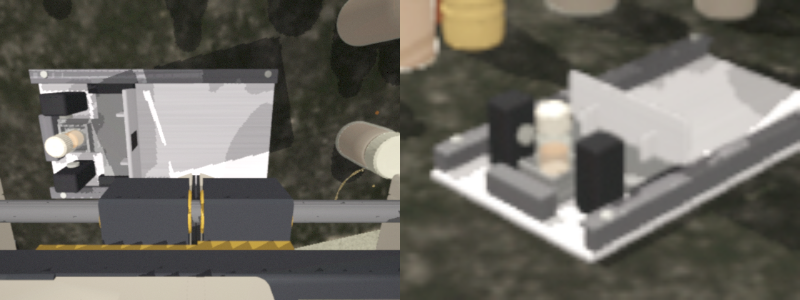

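Left panel (wrist): the plate's top rear edge is at about (137,87) and the vial is upright at (60,145) between the posts. Right panel (scene): vial upright, carriage tongue at the end stop. I'll check the plate position numerically.

Run:
```python
from h import *
import cv2
m=dict(np.load("w2.npz")); g=cv2.cvtColor(cv2.imread("pics/w2.png"),cv2.COLOR_BGR2GRAY).astype(int)
for r in(140,170,230): print(r,g[r,172:204:2])
for r in (102,106): print(r,"R",g[r,380:396:2],"L",g[r,34:52:2])
u=np.array([np.cos(1.307),np.sin(1.307)])
for n,p,z in(("R",(389,104),.025),("L",(42,104),.025),("plate top rear",(190,124),.054),("plate top rear",(190,230),.054)):
    q=plane("w",p,z,m)[:2]; print(n,q,"s",(q-[.5668,-.1615])@u)
```

```text
140 [189 210 200 170 158 157 159 157 155 162 179 181 181 181 181 182]
170 [135 193 212 205 174 158 159 160 158 159 160 174 177 176 175 176]
230 [198 199 196 195 211 209 183 161 158 159 158 156 161 174 174 175]
102 R [103  82  80  78  76  40  37  32] L [ 50  54  51  75 138 140 157 167 166]
106 R [85 82 81 82 65 42 40 33] L [ 50  50  46  58 131 151 163 175 173]
R [ 0.60289081 -0.3217165 ] s -0.14526355372573335
L [ 0.67863444 -0.04272935] s 0.14382256025762868
plate top rear [ 0.63006162 -0.16341108] s 0.014650332168271694
plate top rear [ 0.54895555 -0.1355233 ] s 0.02042519236078366
```

The plate rear edge lies at rail x ≈ 0.020–0.023 and is square to the rail, so the carriage is home. Now I'll go to the switch.

Request:
arm_command --moves '[[[-0.027,-0.036,0],[0,0,0.065],0],[[-0.054,-0.072,0],[0,0,0.13],0],[[-0.081,-0.108,0],[0,0,0.195],0],[[-0.108,-0.144,0],[0,0,0.26],0],[[-0.135,-0.18,0],[0,0,0.323],0]]'

```text
time: 9.4
tool_pos: [0.4684, 0.0011, 0.1659]
tool_rot: [3.141, 0.001, -0.59]
contact_force: [0.5, 0.4, 0.7]
opening: 0.0006
grip_force: 0.0
```

Request:
arm_command --moves '[[[-0.038,-0.026,0],[0,0,0],0],[[-0.076,-0.052,0],[0,0,0],0],[[-0.113,-0.077,0],[0,0,0],0],[[-0.15,-0.102,0],[0,0,0],0],[[-0.15,-0.102,0],[0,0,0],0]]'

```text
time: 9.9
tool_pos: [0.3986, 0.1713, 0.1661]
tool_rot: [3.141, 0.002, -0.581]
contact_force: [0.7, -0.9, -0.3]
opening: 0.0004
grip_force: 0.0
```

Run:
```python
from h import *
import cv2
m=robot.camera_model("wrist"); i=robot.read_camera("wrist")
s=robot.observe(); print(s["time"],s["tool_pos"],s["tool_rot"])
np.savez("w3.npz",**m); cv2.imwrite("pics/w3.png",i[:,:,::-1])
```

```text
9.95 [0.39989846 0.1694671  0.16611558] [ 3.14062646e+00  1.01567098e-03 -5.81835295e-01]
```

View pics/w3.png

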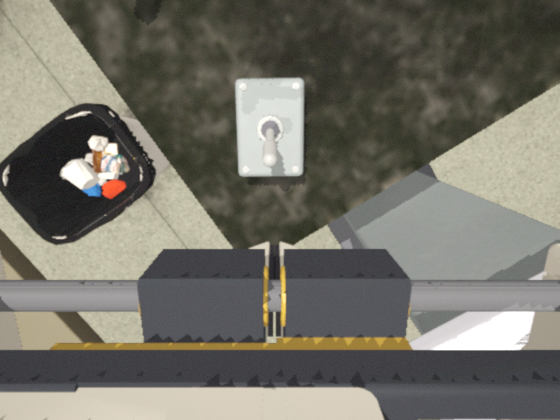

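The wrist view shows the switch box, well aligned, with corners (235,79), (303,79), (303,177) and (237,177). The lever leans towards the fingers with its tip at about (269,158).

Run:
```python
from h import *
m=dict(np.load("w3.npz")); s=robot.observe(); p=s["tool_pos"]; c,sn=np.cos(s["tool_rot"][2]),np.sin(s["tool_rot"][2])
for n,q,z in(("tip",(269,158),.079),("c1",(235,79),.034),("c2",(303,79),.034),("c3",(303,177),.034),("c4",(237,177),.034)):
    X=plane("w",q,z,m); d=X-p; print(n,X.round(4),"tool x,y",round(d[0]*c+d[1]*sn,4),round(d[0]*sn-d[1]*c,4))
```

```text
tip [0.4343 0.1522 0.079 ] tool x,y 0.0382 -0.0045
c1 [0.497  0.1438 0.034 ] tool x,y 0.0952 -0.0319
c2 [0.4673 0.0986 0.034 ] tool x,y 0.0952 0.0222
c3 [0.4003 0.1405 0.034 ] tool x,y 0.0162 0.024
c4 [0.4314 0.1878 0.034 ] tool x,y 0.0162 -0.0326
```

Request:
arm_command --moves '[[[0,-0.0045,0],[0,0,0],0],[[0,-0.0045,0.035],[0,0,0],0],[[0,-0.0045,0.07],[0,0,0],0],[[0,-0.0045,0.1],[0,0,0],0],[[0,-0.0045,0.106],[0,0,0],0]]'

```text
time: 10.45
tool_pos: [0.4026, 0.1695, 0.0579]
tool_rot: [3.137, 0.004, -0.59]
contact_force: [0.4, -0.8, -0.1]
opening: 0.0004
grip_force: 0.0
```

Request:
arm_command --moves '[[[0.004,0,0],[0,0,0],0],[[0.01,0,0],[0,0,0],0],[[0.016,0,0],[0,0,0],0],[[0.021,0,0],[0,0,0],0],[[0.026,0,0],[0,0,0],0]]'

```text
time: 10.95
tool_pos: [0.4263, 0.1566, 0.0615]
tool_rot: [-3.14, -0.001, -0.588]
contact_force: [-1.4, 1.8, 1.5]
opening: 0.0001
grip_force: 0.8
```

Request:
arm_command --moves '[[[0.005,0,0],[0,0,0],0],[[0.01,0,0],[0,0,0],0],[[0.015,0,0],[0,0,0],0],[[0.02,0,0],[0,0,0],0],[[0.025,0,0],[0,0,0],0]]'

```text
time: 11.45
tool_pos: [0.4467, 0.1426, 0.0606]
tool_rot: [3.141, 0.0, -0.587]
contact_force: [-1.7, 1.1, 0.4]
opening: 0.0005
grip_force: 1.8
```

Request:
arm_command --moves '[[[0.003,0,0],[0,0,0],0],[[0.003,0,0],[0,0,0],0],[[-0.015,0,0],[0,0,0],0],[[-0.045,0,-0.02],[0,0,0],0],[[-0.06,0,-0.06],[0,0,0],0]]'

```text
time: 11.95
tool_pos: [0.3921, 0.1763, 0.1189]
tool_rot: [3.135, 0.005, -0.587]
contact_force: [0.6, 0.9, 1.0]
opening: 0.0005
grip_force: 0.0
```

Request:
arm_command --moves '[[[0,0,-0.04],[0,0,0],0],[[0,0,-0.06],[0,0,0],0],[[0,0,-0.06],[0,0,0],0],[[0,0,-0.06],[0,0,0],0],[[0,0,-0.06],[0,0,0],0]]'

```text
time: 12.45
tool_pos: [0.3954, 0.176, 0.1795]
tool_rot: [3.14, 0.002, -0.587]
contact_force: [0.4, 0.6, -0.3]
opening: 0.0004
grip_force: 0.0
```

Run:
```python
from h import *
import cv2
i=robot.read_camera("wrist"); j=robot.read_camera("scene"); k=robot.read_camera("top")
s=robot.observe(); print(s["time"],s["tool_pos"],s["contact_force"])
cv2.imwrite("pics/c4.png",np.vstack([np.hstack([cv2.resize(i[40:220,180:360,::-1],(300,300)),cv2.resize(j[170:320,160:360,::-1],(400,300))]),cv2.resize(k[140:280,140:420,::-1],(700,300))]))
```

```text
12.6 [0.39580162 0.17593724 0.17957076] [ 0.46644107 -0.48806515  0.57203745]
```

View pics/c4.png

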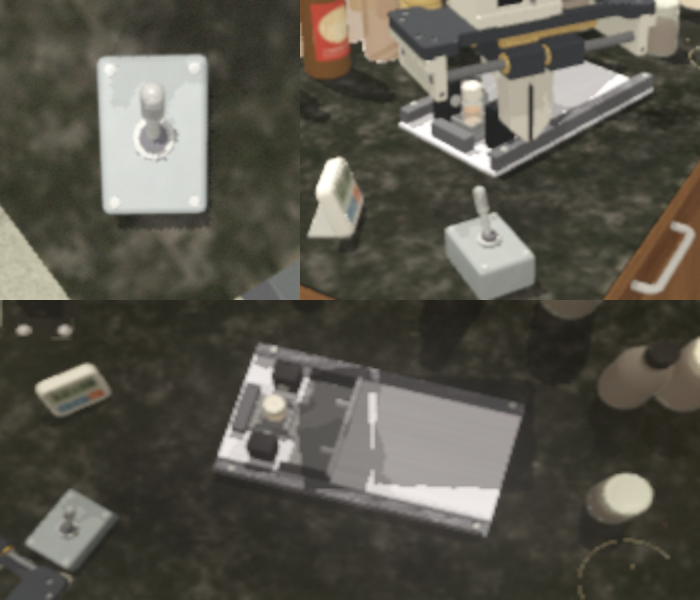

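The lever now leans to the box's +x side (top-left panel). The vial stands upright between the posts with the carriage at the end stop, and the timer, jar and bottle are where they were. The arm is clear, so I'm handing in.

```bash
python3 -c "
from cell import robot
print(robot.hand_in())"
```

```text
the job is handed in; nothing more can be done
None
```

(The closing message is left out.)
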